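# Snap the lens carrier into the microscope dock

## Robot

A 6-joint arm with a two-finger parallel gripper is mounted at the origin on the work surface. World frame = base frame: x ahead of the robot, y to its left, z up, the work surface at z = 0. Lengths are in m, angles in degrees, forces in N, time in s.
With the tool pointing down it reaches from about 0.325 to 0.9 m from the base axis. Payload 6.1 kg.
Tool frame: the origin (TCP) lies between the finger pads; the fingertips stand 17 mm ahead of it and the grasp point (between the pads) lies 2 mm behind it; z points along the fingers, y is the direction in which the jaws open and shut (so a half turn about z gives the same grasp; the last joint's range is limited). The gripper opens to 87 mm and grips with 3 to 60 N. Pads are 19 mm wide; open, the fingers measure 117 mm over their backs; the gripper's body (75 mm by 190 mm) begins 51 mm behind the grasp point.
Start: joints at [57.061, 12.628, 87.462, -0, 79.91, -7.225], TCP at [0.271, 0.563, 0.24] pointing down, gripper open.
Joint ranges: [-170.65, 170.65], [-52.31, 119.04], [5.05, 147.46], [-71.25, 251.25], [11.57, 151.72], [-153.62, 153.62]. Speed limits (degrees/s): [147.25, 147.25, 172.46, 180, 180, 180].

## Interface

Orientations are given as a 3x3 rotation matrix whose columns are the frame's x, y, z axes.
In Python, from bench import manip gives the robot as it stands.
- The arm moves only by the shell command python3 -m crank 'ROWS' [FORCE]. ROWS is JSON, a list of rows, each a list of 3 entries, a list of its own where there are three numbers: the turn, a rotation vector about the tool's x, y, z in degrees, then the shift along the tool's x, y, z in m, then the opening, from 0 (shut) to 1 (fully open). In form: [[[wx, wy, wz], [x, y, z], gripper], ...]. A call has 1 to 12 rows; each row shifts and turns the commanded pose from where the row before left it, along the tool's axes as they then stand; what a row does not reach is not made up. A row lasts 1/8 s, in which the tool goes at most 62.5 mm and 10.7 degrees, less where a joint would pass 70% of its speed; a pose out of reach is approached as far as the arm can. A call is refused whole if a number of a shift passes 0.0625 or a number of a turn 10.7, either way. A call with a gripper value outside its range is refused whole. The fingers move at their own pace and stop on an object; FORCE is the grip in N (left out, the last holds). Time passes only in rows, so rows that do not move let the fingers close. It gives the time, the measured TCP pose, the force and the opening at its end, in the units of the state.
- manip.observe(): the state, without advancing time (a new reading comes with each control period).
- manip.grab_frame(name): name is "side" or "top" or "wrist"; returns (picture, depth): 420x560x3 uint8, blue, green, red; 420x560 float32, m along the optical axis (not along the pixel's ray), 0 where there is no reading.
- manip.camera_model(name): a dict with "fx", "fy", "cx", "cy" (pixels), "position" and "attitude" of the camera in the world. Camera axes: x right, y up, looking along -z (the intrinsics and any distortion apply to the point x, -y, -z); pixel columns grow to the right and rows downward; lengths in m; the calibration is good to about 2 mm. The wrist camera is an equidistant fisheye: a pixel r from the principal point sees the ray r / f radians off the axis. A picture is of the moment at which its call begins: read the wrist's pose just before it. camera_model takes no time and is no camera call; for the wrist camera it gives the pose at the moment of the call.
- manip.finish_job(): hands the job in, once; it reports no verdict.
The state is a dict: "t": time; "joint_positions": joint angles; "joint_vel": joint speeds; "effort": joint torques, N m; "tool_pos": TCP position; "ee_rot": TCP orientation; "force": force on the tool from outside, world axes, zero at the start; "torque": the same for the moment, N m; "opening": finger opening in m.
Only numpy, scipy, OpenCV 4.12 (cv2) and the standard library are available. Lean on these libraries where they do the work, as an engineer would, in place of code of your own. Each camera call takes 0.05 s, during which the arm holds its last target.

## Task

Take the lens carrier with the single large window out of the rack by its ends, set it down upright and let go of it on the bench or on the dock's entry apron, short of the catch; then take it again another way and slide it along the dock until it is fully home against the stop and the spring catch has clicked back behind it. Let go of it there, and leave the other carrier and the things lying around where they are.

Things in the scene. Friction and masses are not known exactly. Their poses are not given: they have to be found in the camera images.
- carrier: Lens carrier to load: aluminium inverted-T block, 60 mm long (x), 50 high, 0.25 kg. Foot 54 wide (y) and 8 thick, body above it 32 wide, both full length, flat sides. Told by ONE large round window (28 mm, dark rim, nearly flush) in the middle of its top. Origin: centre of underside; z up, x along its length. Both ends are alike, either may go in first.
- other_carrier: A second carrier of the same size and metal, with TWO small round windows (16 mm) on top instead of one large. It stays in its lane. Origin: centre of underside.
- rack: Fixed black rack, 70 (x) by 134 mm (y): two lanes along its x, centred at y = +32 and -32 mm, 58 wide, open above and at both ends. Floor 5 mm thick; lane walls 6 thick rise to 56, 1 mm over the carriers' tops, so a carrier in it can be held only by its two ends (60 mm apart along x). Either lane may hold either carrier. Origin: centre of underside.
- dock: Fixed snap-in dock: dark steel plate 6 mm thick, x -150 to +45, y -46 to +46 mm. The carrier slides on it along +x (roughly away from the robot), its length along x. Origin: underside, right below the centre of a seated carrier, which then stands at x = -2.5 to +1 mm, y = 0, z = 6 mm. Only the end stop is higher than 22 mm above the table. Polished slideway, low friction.
- dock_apron (a point): Point on the dock's open flat entry apron (6 mm above the table), at dock x = -118, y = 0: a carrier centred here lies free in front of the mouth. The apron runs from x = -150 to -85 mm, without walls.
- dock_mouth (a point): Middle of the start of the straight channel, dock x = -66, on the plate. Flared guides from x = -85 to -66 narrow from about 68 to 56.5 mm; side guides 56.5 mm apart then run to the stop, tops 16 mm above the table. Lips 43 mm apart (17 to 22 mm above the table, open only over the catch, x = -57 to -28) cover the carrier's foot, so it can only come in by sliding.
- dock_stop (a point): Middle of the face of the end stop, dock x = +31, 27 mm above the table. The stop is 60 mm wide, 11 thick and reaches 48 mm above the table; the carrier's leading end finishes against it or within 3.5 mm, so there is no room for a finger between.
- catch (a joint): Travel (m) of the dock's sprung catch: 0 = sprung out across the channel (as at the start), grows to 0.010 pushed aside toward the dock's +y. Spring 3 N at 0, 5 to 6 N at the 4 to 7 mm that a passing carrier needs; sliding a carrier past takes roughly 4 to 12 N along the channel. Springs back to 0 behind the rear end of the foot once that is home.
- catch_nose (a point): Tip of the steel catch nose, at dock x = -32.5, y = +21.2 mm, 10.5 above the table when out, reaching 7 mm into the channel. Its face to the mouth slopes (x = -53 to -36), its face to the stop is square. A black housing (19 mm high) stands beside it to y = +58, its stem reaches to y = +70.
- tape_roll: Bystander: paper tape roll lying flat, 76 mm across, 19 mm high, beyond the dock and rack.
- screwdriver: Bystander: screwdriver, 160 mm, lying beyond the dock.
- dish: Bystander: shallow glass dish, 84 mm across, 16 mm high, beyond the rack.
- jar: Bystander: small amber glass jar, 52 mm across, 60 mm high, left of the rack.
- bottle: Bystander: white plastic bottle, 60 mm across, 150 mm high, far left.
- tweezers: Bystander: steel tweezers, about 125 mm long, 6 mm high, lying on the near side between dock and rack.
- parts_tray: Bystander: grey divided parts tray, 120 x 90 x 22 mm, right of the dock.
Things that resemble listed ones, but are neither listed nor needed, are in the scene too. Leave any blue, purple or yellow look-alike of the rack alone.

How it is judged:
By the outcome, as a careful person would: the job done as asked, in the order asked, and still so for the second after the job is handed in, with the robot touching nothing.
It also fails if it takes over 54 s, if anything falls off the work surface, if the arm or the gripper's body presses on something with over 40 N, if the wrist force passes 120 N, or if a joint passes its speed limit or range.

## Working session

There is one attempt and no reset: what is moved stays moved. The work goes in short steps, Python scripts to look and compute and a shell command to move; the robot and the scene stay as the last step left them, time stands still between calls to the robot, and variables do not carry over. Pictures are saved under pics/ and viewed, and the job is handed in when it is done.

```bash
ls; mkdir -p pics
python3 - <<'E'
from bench import manip
import cv2
print(manip.observe())
for n in ("side","top","wrist"):
    p,d=manip.grab_frame(n); cv2.imwrite(f"pics/{n}0.png",p)
    import numpy as np; np.save(f"pics/{n}0.npy",d)
    print(n,manip.camera_model(n))
E
```

```text
pics
{'t': 0.0, 'joint_positions': array([ 5.70588123e+01,  1.26745031e+01,  8.75254936e+01,  2.96739839e-04,
        7.99107502e+01, -7.22521823e+00]), 'joint_vel': array([-0.12742185, -0.14727843, -0.03956647, -0.02653541, -0.02490398,
       -0.03449008]), 'effort': array([-1.16664141e-03, -4.94618762e+01, -3.87367702e+01,  6.96120970e-02,
        5.72361506e-02, -1.35878263e-04]), 'tool_pos': array([0.27087581, 0.56259836, 0.23844772]), 'ee_rot': array([[-9.00955590e-01,  4.33910026e-01, -1.05534552e-03],
       [ 4.33911239e-01,  9.00954169e-01, -1.61937032e-03],
       [ 2.48156929e-04, -1.91690702e-03, -9.99998132e-01]]), 'force': array([-0.15545951,  0.20096486, -1.01787483]), 'torque': array([0.01680176, 0.03076292, 0.00944608]), 'opening': 0.08718723380755751}
side {'fx': 482.7933893048959, 'fy': 482.7933893048959, 'cx': 284.7901181682478, 'cy': 218.24611177153758, 'position': array([-0.15008015, -0.65265694,  1.00937645]), 'attitude': array([[ 0.73566911,  0.45784061, -0.49917225],
       [-0.67716593,  0.51389743, -0.52664573],
       [ 0.01540353,  0.72545944,  0.68809253]])}
top {'fx': 475.7611312896201, 'fy': 475.7611312896201, 'cx': 276.2903821381145, 'cy': 205.59315362668715, 'position': array([0.2500409 , 0.05992346, 1.47770332]), 'attitude': array([[ 0.02756025,  0.97647015, -0.21388426],
       [-0.99959507,  0.02540578, -0.01281583],
       [-0.00708038,  0.21415086,  0.97677494]])}
wrist {'fx': 325.19226210127806, 'fy': 325.19226210127806, 'cx': 274.27845833102947, 'cy': 209.82816715026047, 'position': array([0.20153477, 0.59668691, 0.38374598]), 'attitude': array([[ 0.43350172, -0.86507259, -0.25243943],
       [ 0.90115106,  0.41560437,  0.12328735],
       [-0.00173758, -0.28093134,  0.9597263 ]])}
```

View pics/top0.png

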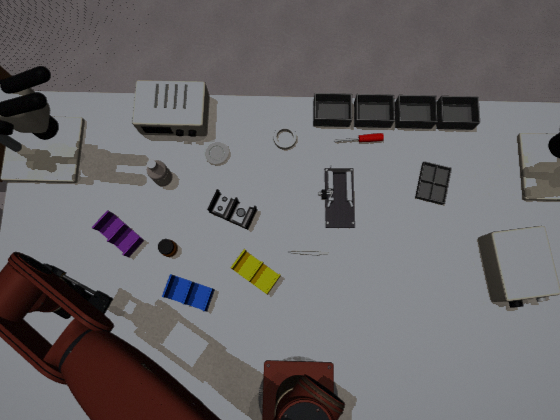

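View pics/side0.png

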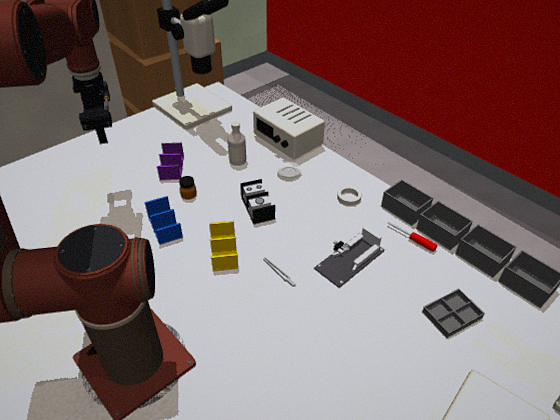

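View pics/wrist0.png

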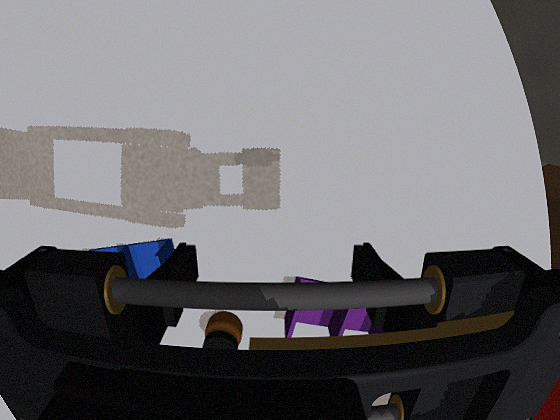

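The top view shows the black rack at about (232,209) with two carriers: (222,202) and (243,213). The dock is at (340,197). The blue (190,292), purple (118,233) and yellow (256,271) racks are look-alikes. Next I'll take a close crop of the two carriers.

```bash
cat > h.py <<'E'
import numpy as np, cv2
from bench import manip
def ray(m,u,v,fish=False):
    x=(u-m['cx'])/m['fx']; y=(v-m['cy'])/m['fy']
    if fish:
        r=np.hypot(x,y); s=np.sin(r)/r if r>1e-9 else 1.0
        d=np.array([x*s,-y*s,-np.cos(r)])
    else: d=np.array([x,-y,-1.0])
    return np.array(m['position']), np.array(m['attitude'])@d
def onplane(m,u,v,z,fish=False):
    o,d=ray(m,u,v,fish); return o+d*(z-o[2])/d[2]
def proj(m,p,fish=False):
    c=np.array(m['attitude']).T@(np.array(p)-np.array(m['position']))
    x,y,z=c[0],-c[1],-c[2]
    if fish:
        rr=np.hypot(x,y); th=np.arctan2(rr,z); k=th/rr if rr>1e-9 else 0
        return np.array([m['cx']+m['fx']*x*k,m['cy']+m['fy']*y*k])
    return np.array([m['cx']+m['fx']*x/z,m['cy']+m['fy']*y/z])
E
python3 - <<'E'
import cv2,numpy as np
t=cv2.imread('pics/top0.png'); s=cv2.imread('pics/side0.png')
a=cv2.resize(t[180:240,195:270],None,fx=5,fy=5,interpolation=cv2.INTER_CUBIC)
b=cv2.resize(t[155:235,305:375],None,fx=5,fy=5,interpolation=cv2.INTER_CUBIC)
c=cv2.resize(s[170:230,230:285],None,fx=5,fy=5,interpolation=cv2.INTER_CUBIC)
d=cv2.resize(s[220:295,305:395],None,fx=4,fy=4,interpolation=cv2.INTER_CUBIC)
W=np.zeros((600,800,3),np.uint8)
def put(i,y,x):
    h,w=i.shape[:2];h=min(h,600-y);w=min(w,800-x);W[y:y+h,x:x+w]=i[:h,:w]
put(a,0,0);put(c,300,0);put(b,0,390);put(cv2.resize(d,None,fx=.7,fy=.7),395,300)
cv2.imwrite('pics/crop0.png',W)
E
```

```text
(no output)
```

View pics/crop0.png

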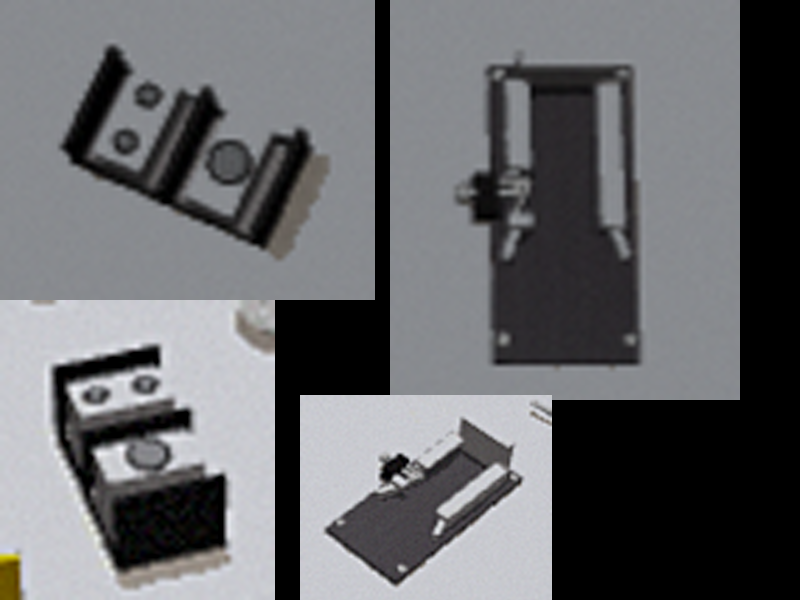

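The crop shows the two-window carrier in the left lane, with windows at about (224,199) and (220,208) in the top view. The one-large-window carrier is in the lane on the dock side, at about (241,212), and that is the target. Now I'll measure it roughly.

Run:
```python
from h import *
mt=manip.camera_model('top'); ms=manip.camera_model('side')
t=cv2.imread('pics/top0.png'); s=cv2.imread('pics/side0.png')
def dark(img,box,th=60):
    x0,y0,x1,y1=box; g=img[y0:y1,x0:x1].max(2); m=(g<th).astype(np.uint8)
    return m
# window
def tri(a,b):
    o1,d1=ray(mt,*a);o2,d2=ray(ms,*b); A=np.stack([d1,-d2],1); k=np.linalg.lstsq(A,o2-o1,rcond=None)[0]
    p,q=o1+d1*k[0],o2+d2*k[1]; return (p+q)/2,np.linalg.norm(p-q)
w=(195+230/5-.4,180+161/5-.4); ws=(230+149/5-.4,170+(455-300)/5-.4)
print('window tri',tri(w,ws), 'plane',onplane(mt,*w,.055),onplane(ms,*ws,.055))
o=[(195+x/5-.4,180+y/5-.4) for x,y in ((125,142),(149,95))]
P=[onplane(mt,*q,.055) for q in o]; print('small windows',P, np.degrees(np.arctan2(*(P[1]-P[0])[[1,0]])))
# rack outline top view near z=.056 corners approx; minAreaRect of black
m=dark(t,(200,180,265,235),70)
# dock plate
x0,y0=305,155
m=dark(t,(305,155,375,235),90)
m=cv2.morphologyEx(m,cv2.MORPH_OPEN,np.ones((3,3),np.uint8))
c=max(cv2.findContours(m,cv2.RETR_EXTERNAL,cv2.CHAIN_APPROX_NONE)[0],key=cv2.contourArea)
r=cv2.minAreaRect(c);print(r)
# dock corners by eye: near (493,362),(638,362) crop at scale5
for u,v in ((493,363),(639,363),(489,67),(633,67)):
    print(onplane(mt,305+(u-390)/5-.4,155+v/5-.4,.006 if v>300 else .048))
```

```text
window tri (array([0.53993896, 0.18736736, 0.05171097]), np.float64(0.00014827677626366945)) plane [0.53933351 0.18703392 0.055     ] [0.53750143 0.18451482 0.055     ]
small windows [array([0.54951816, 0.2518418 , 0.055     ]), array([0.57941926, 0.23864814, 0.055     ])] -23.809136405393147
((32.5, 42.5), (59.0, 33.0), 90.0)
[ 0.50700137 -0.07588203  0.006     ]
[ 0.50940882 -0.16723979  0.006     ]
[ 0.68737319 -0.06846089  0.048     ]
[ 0.68966019 -0.15842613  0.048     ]
```

```bash
python3 -m crank '[[[0,0,0],[-0.05,-0.027,0.005],1],[[0,0,0],[-0.05,-0.027,0.005],1],[[0,0,0],[-0.05,-0.027,0.005],1],[[0,0,0],[-0.05,-0.027,0.005],1],[[0,0,0],[-0.05,-0.027,0.005],1],[[0,0,0],[-0.05,-0.027,0.005],1],[[0,0,0],[-0.05,-0.027,0.005],1],[[0,0,0],[-0.05,-0.027,0.005],1]]' 40
python3 -m crank '[[[0,0,10],[0,0,0],1],[[0,0,10],[0,0,0],1],[[0,0,10],[0,0,0],1],[[0,0,10],[0,0,0],1],[[0,0,10],[0,0,0],1],[[0,0,10],[0,0,0],1],[[0,0,10],[0,0,0],1],[[0,0,10],[0,0,0],1],[[0,0,10],[0,0,0],1],[[0,0,0],[0,0,0],1]]'
cat > snap.py <<'E'
from h import *
import sys,pickle
s=manip.observe(); m=manip.camera_model('wrist'); p,d=manip.grab_frame('wrist')
cv2.imwrite(f'pics/{sys.argv[1]}.png',p); pickle.dump((s,m,d),open(f'pics/{sys.argv[1]}.pkl','wb'))
print(s['t'],s['tool_pos'],s['ee_rot'][:,1],s['joint_positions'].round(1),s['force'].round(1),s['opening'])
E
python3 snap.py w1
```

```text
t: 1.15
tool_pos: [0.5386, 0.1933, 0.1992]
ee_rot: [[-0.901, 0.434, -0.0], [0.434, 0.901, 0.0], [0.0, 0.0, -1.0]]
force: [0.7, 0.4, 1.0]
opening: 0.087
t: 2.4
tool_pos: [0.5376, 0.1949, 0.1992]
ee_rot: [[0.432, 0.902, -0.001], [0.902, -0.432, -0.0], [-0.0, -0.0, -1.0]]
force: [0.8, 0.8, -0.2]
opening: 0.0869
2.4 [0.53763454 0.19489681 0.19921206] [ 9.01654966e-01 -4.32455875e-01 -4.88821690e-04] [12.   7.3 98.   0.  74.8 37.6] [ 0.8  0.8 -0.2] 0.0869009535703143
```

View pics/w1.png

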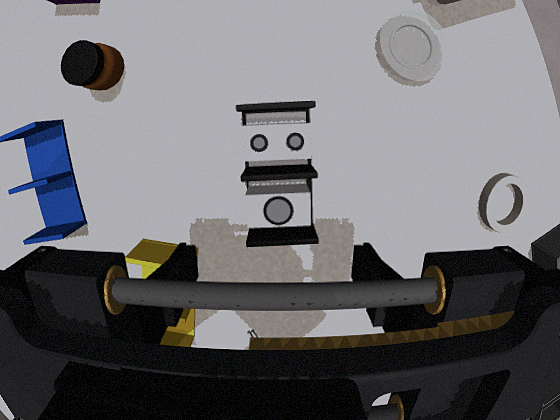

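The wrist view shows the single large window at (278,210), the two small windows at (259,142) and (295,141), and rack walls running almost horizontally. I'll measure them here.

Run:
```python
from h import *
import pickle
s,m,d=pickle.load(open('pics/w1.pkl','rb')); p=cv2.imread('pics/w1.png')
g=cv2.cvtColor(p,cv2.COLOR_BGR2GRAY)
c=cv2.resize(p[90:255,215:340],None,fx=4.7,fy=3.6,interpolation=cv2.INTER_CUBIC); cv2.imwrite('pics/w1c.png',c)
def win(box,lo,hi):
    x0,y0,x1,y1=box
    b=(g[y0:y1,x0:x1]<80).astype(np.uint8)
    out=[]
    for k in cv2.findContours(b,cv2.RETR_CCOMP,cv2.CHAIN_APPROX_NONE)[0]:
        if len(k)<10: continue
        (x,y),(a,bb),_=cv2.fitEllipse(k)
        if lo<a and bb<hi: out.append((x+x0,y+y0,a,bb))
    return out
W=win((258,190,302,227),18,40); S=win((245,130,312,153),10,24)
print(W,S)
R=s['ee_rot'];T=s['tool_pos']
for w in W+S:
    q=onplane(m,w[0],w[1],.055,True); print(q, 'tool',R.T@(q-T), 'depth',d[int(round(w[1])),int(round(w[0]))])
# depth-based height of window
w=W[0]; o,dr=ray(m,w[0],w[1],True); fw=-np.array(m['attitude'])[:,2]
P=o+dr*d[int(w[1]),int(w[0])]/(dr@fw); print('3D',P)
# row profile for carrier ends
for v in (200,210,219): print(v,g[v,240:320])
```

```text
[(277.9097785949707, 210.19569206237793, 27.61686897277832, 28.81809425354004), (278.0140686035156, 210.3497486114502, 23.782297134399414, 24.3641357421875)] [(258.7692975997925, 142.60424327850342, 16.441089630126953, 16.69409942626953), (258.6178388595581, 142.3550443649292, 11.995762825012207, 12.39373779296875), (294.8233871459961, 141.06198692321777, 16.383296966552734, 16.727558135986328), (294.91236877441406, 141.06487464904785, 11.943889617919922, 12.432833671569824)]
[0.53717477 0.18648692 0.055     ] tool [-0.00773005  0.00329285  0.14421324] depth 0.29870725
[0.53719807 0.18631058 0.055     ] tool [-0.00787896  0.00339012  0.14421325] depth 0.29870725
[0.54872963 0.25021864 0.055     ] tool [ 0.05473095 -0.01384981  0.14419927] depth 0.28355277
[0.54870659 0.25047815 0.055     ] tool [ 0.05495498 -0.01398281  0.14419925] depth 0.28307506
[0.57816491 0.23768686 0.055     ] tool [0.05616106 0.01811009 0.14418313] depth 0.2835214
[0.57823543 0.23765099 0.055     ] tool [0.05615922 0.01818919 0.1441831 ] depth 0.2835214
3D [0.53742549 0.18706486 0.05713459]
200 [176 176 172 17
[... 270 characters left out ...]
58   0
 120 188 175 176 175 173 174 178]
210 [173 176 179 173 174 176 174 177 173 174 174 179 174 172 176 176 175 176
 176 173 176 183 177  95   2  20  63 129 118 120 121 119 115 120 119 112
 113 112 116 118 111 114 120 115 111 118 116 118 121 118  62   8  15 105
 188 182 175 174 175 177 176 174 176 174 176 176 180 176 175 186 156   0
  87 167 185 174 174 175 177 175]
219 [173 175 175 178 176 174 174 171 176 178 180 174 178 177 175 174 176 175
 171 177 177 178 178 177 183 159  69   2   9  22  68 113 128 121 116 116
 121 113 116 116 115 121 119 118 124 118  68  24   6  50 135 183 182 176
 174 179 176 173 176 176 172 174 174 175 176 175 175 179 174 184 159  17
  72 157 186 163 131 139 147 139]
```

View pics/w1c.png

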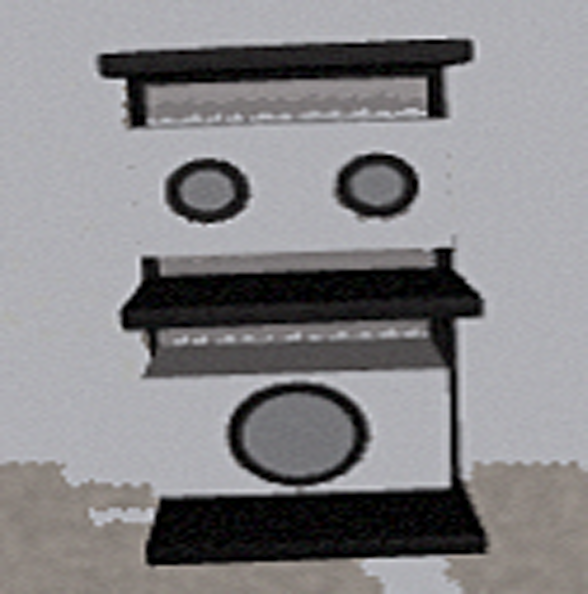

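```bash
python3 -m crank '[[[0,0,-2.5],[-0.008,0.0033,0],1],[[0,0,0],[0,0,0.03],1],[[0,0,0],[0,0,0.03],1],[[0,0,0],[0,0,0],1],[[0,0,0],[0,0,0],1]]' 40; python3 snap.py w2
```

```text
t: 3.08
tool_pos: [0.5379, 0.1864, 0.1406]
ee_rot: [[0.393, 0.92, 0.001], [0.92, -0.393, 0.0], [0.001, 0.001, -1.0]]
force: [0.4, 0.3, -0.2]
opening: 0.0871
3.075 [0.53794508 0.18643837 0.14060345] [ 9.19613311e-01 -3.92823794e-01  9.08698816e-04] [ 11.2  10.3 101.3   0.   68.4  34.3] [ 0.4  0.3 -0.2] 0.08709684348400953
```

View pics/w2.png

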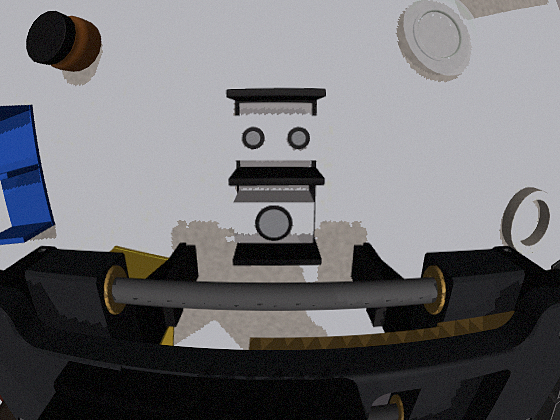

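The window is now at (273,223), midway between the fingers at columns 188 and 360, and the rack walls run level in the picture. Checking the offset, then descending.

Run:
```python
from h import *
import pickle
s,m,d=pickle.load(open('pics/w2.pkl','rb')); g=cv2.cvtColor(cv2.imread('pics/w2.png'),cv2.COLOR_BGR2GRAY)
x0,y0,x1,y1=250,203,297,242
b=(g[y0:y1,x0:x1]<80).astype(np.uint8)
for k in cv2.findContours(b,cv2.RETR_CCOMP,cv2.CHAIN_APPROX_NONE)[0]:
    if len(k)<20: continue
    (x,y),(a,bb),_=cv2.fitEllipse(k); q=onplane(m,x+x0,y+y0,.055,True)
    print(x+x0,y+y0,a,bb,q,s['ee_rot'].T@(q-s['tool_pos']))
```

```text
273.23497772216797 222.82543182373047 34.26913070678711 36.29638671875 [0.53711668 0.18652229 0.055     ] [-0.000303   -0.00087256  0.08560251]
273.4177131652832 223.0687770843506 28.800006866455078 30.477670669555664 [0.53716686 0.18629187 0.055     ] [-0.00049518 -0.00073591  0.08560252]
```

```bash
python3 -m crank '[[[0,0,0],[0,-0.0008,0.04],1],[[0,0,0],[0,0,0.04],1],[[0,0,0],[0,0,0.027],1],[[0,0,0],[0,0,0],1],[[0,0,0],[0,0,0],0.5],[[0,0,0],[0,0,0],0.5],[[0,0,0],[0,0,0],0.5],[[0,0,0],[0,0,0],0.5],[[0,0,0],[0,0,0],0.5]]' 35
```

```text
t: 4.25
tool_pos: [0.5373, 0.1867, 0.0335]
ee_rot: [[0.394, 0.919, 0.001], [0.919, -0.394, 0.0], [0.001, 0.001, -1.0]]
force: [-1.1, 0.4, 6.4]
opening: 0.0598
```

```bash
python3 -m crank '[[[0,0,0],[0,0,0],0.5],[[0,0,0],[0,0,-0.01],0.5],[[0,0,0],[0,0,-0.02],0.5],[[0,0,0],[0,0,-0.04],0.5],[[0,0,0],[0,0,-0.04],0.5],[[0,0,0],[0,0,0],0.5]]'; python3 snap.py w3
```

```text
t: 5.0
tool_pos: [0.5397, 0.1873, 0.1479]
ee_rot: [[0.394, 0.919, 0.009], [0.919, -0.394, 0.002], [0.005, 0.007, -1.0]]
force: [0.3, -0.2, -1.8]
opening: 0.0601
5.0 [0.53971214 0.18730429 0.14791014] [ 0.91902103 -0.39413785  0.00746282] [ 11.2   9.7 101.1   0.   68.7  34.4] [ 0.3 -0.2 -1.8] 0.06011997576619316
```

View pics/w3.png

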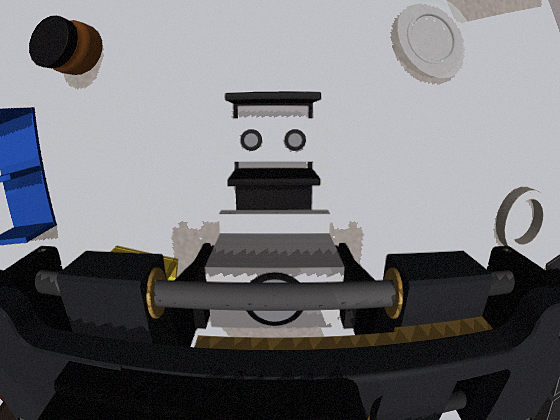

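Gripped, with the opening at 60 mm. The picture shows the carrier lifted at (275,300), and the other carrier still in its lane, windows at (251,140) and (294,140). I'll carry it beside the dock and look at the dock.

```bash
python3 -m crank '[[[0,0,0],[-0.03,0.015,-0.004],0.5],[[0,0,0],[-0.05,0.025,-0.004],0.5],[[0,0,0],[-0.05,0.025,-0.004],0.5],[[0,0,0],[-0.05,0.025,-0.004],0.5],[[0,0,0],[-0.05,0.025,-0.004],0.5],[[0,0,0],[-0.05,0.025,-0.004],0.5],[[0,0,0],[-0.05,0.025,-0.004],0.5],[[0,0,-8.2],[0,0,0],0.5],[[0,0,-8.2],[0,0,0],0.5],[[0,0,-8.2],[0,0,0],0.5],[[0,0,0],[0,0,0],0.5],[[0,0,0],[0,0,0],0.5]]'; python3 snap.py w4
```

```text
t: 6.55
tool_pos: [0.5576, -0.1814, 0.1695]
ee_rot: [[-0.022, 1.0, -0.002], [1.0, 0.022, 0.001], [0.001, -0.002, -1.0]]
force: [-0.8, -0.9, -1.7]
opening: 0.06
6.55 [ 0.55757822 -0.18135729  0.16948034] [ 0.99976645  0.02154661 -0.0016721 ] [-25.7  10.8  97.3  -0.   72.  -27. ] [-0.8 -0.9 -1.7] 0.06003818506993913
```

View pics/w4.png

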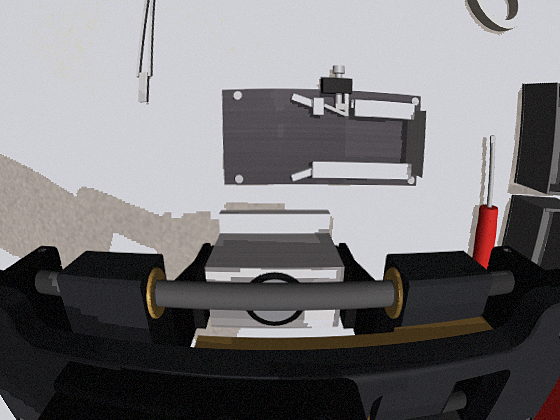

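The wrist view shows the dock: plate corners at (223,90) and (224,185), lips at rows ~116 and ~162 (columns 313–413), stop at column ~415, and catch out at (342,103). Now fitting edges.

Run:
```python
from h import *
import pickle
s,m,d=pickle.load(open('pics/w4.pkl','rb')); p=cv2.imread('pics/w4.png'); g=cv2.cvtColor(p,cv2.COLOR_BGR2GRAY).astype(float)
g=cv2.GaussianBlur(g,(3,3),0)
cv2.imwrite('pics/w4c.png',cv2.resize(p[60:200,210:440],None,fx=3.4,fy=3.4,interpolation=cv2.INTER_CUBIC))
def edge_v(u,v0,v1,sgn): # subpixel edge along column u ; sgn + = brightening going down
    c=g[v0:v1,u]; dd=np.diff(c)*sgn; i=int(np.argmax(dd))
    if 0<i<len(dd)-1:
        a,b,e=dd[i-1],dd[i],dd[i+1]; i=i+0.5*(a-e)/(a-2*b+e+1e-9)
    return v0+i+0.5
def edge_u(v,u0,u1,sgn):
    c=g[v,u0:u1]; dd=np.diff(c)*sgn; i=int(np.argmax(dd))
    if 0<i<len(dd)-1:
        a,b,e=dd[i-1],dd[i],dd[i+1]; i=i+0.5*(a-e)/(a-2*b+e+1e-9)
    return u0+i+0.5
def fit(pts,z,name,ax):
    P=np.array([onplane(m,u,v,z,True)[:2] for u,v in pts])
    # robust line
    k=cv2.fitLine(P.astype(np.float32),cv2.DIST_HUBER,0,1e-4,1e-4).ravel()
    dirv=k[:2]*np.sign(k[ax]); n=np.array([-dirv[1],dirv[0]]); r=(P-k[2:])@n
    print(name,'dir',dirv,'yaw',np.degrees(np.arctan2(dirv[1],dirv[0])).round(2),'pt',k[2:],'rms mm',(1e3*np.median(abs(r))).round(2)); return k[2:],dirv
U=range(320,405,4)
L=fit([(u,edge_v(u,155,170,1)) for u in U],.022,'right lip inner',0)
U2=range(360,408,4)
K=fit([(u,edge_v(u,108,124,-1)) for u in U2],.022,'left lip inner',0)
B=fit([(u,edge_v(u,180,192,1)) for u in range(232,300,4)],.006,'plate right',0)
T=fit([(u,edge_v(u,82,97,-1)) for u in range(245,290,4)],.006,'plate left',0)
E=fit([(edge_u(v,215,232,-1),v) for v in range(100,178,5)],.006,'plate near',1)
np.savez('pics/dock4.npz',L=L,K=K,B=B,T=T,E=E)
def gap(a,b):
    n=np.array([-a[1][1],a[1][0]]); return (b[0]-a[0])@n
print('lip gap',gap(L,K),'plate w',gap(B,T))
d0=(L[1]+B[1])/2; d0/=np.linalg.norm(d0); n=np.array([-d0[1],d0[0]])
print('lat lips',(L[0]@n+K[0]@n)/2,'lat plate',(B[0]@n+T[0]@n)/2,'near edge along',E[0]@d0,'d',d0)
```

```text
right lip inner dir [0.9997145  0.02389382] yaw 1.37 pt [ 0.63482386 -0.14164202] rms mm 0.03
left lip inner dir [0.9995546  0.02984349] yaw 1.71 pt [ 0.6552077  -0.09833759] rms mm 0.08
plate right dir [0.9991852  0.04036045] yaw 2.31 pt [ 0.5493545  -0.16838843] rms mm 0.12
plate left dir [0.9997579  0.02200384] yaw 1.26 pt [ 0.5474733  -0.07645978] rms mm 0.02
plate near dir [-0.02287553  0.99973834] yaw 91.31 pt [ 0.5066573  -0.11945652] rms mm 0.11
lip gap 0.042805016 plate w 0.091929674
lat lips -0.14065108 lat plate -0.13998047 near edge along 0.5025578 d [0.99948376 0.03212822]
```

View pics/w4c.png

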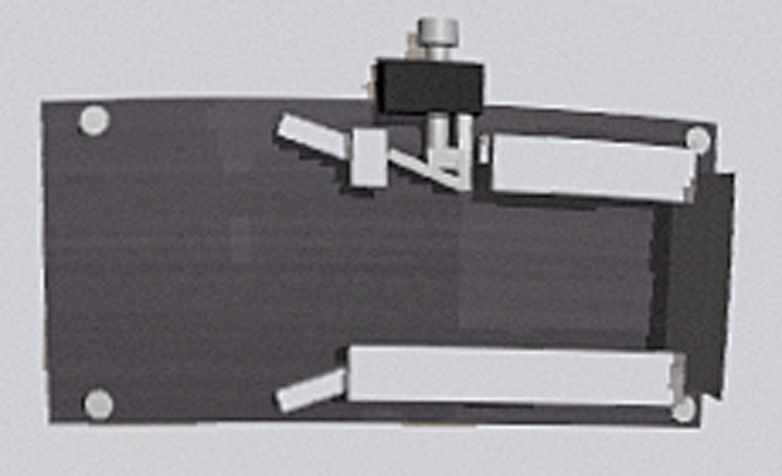

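The gaps check out: lips 42.8 mm against 43, plate 91.9 against 92. Dock yaw is about 1.4°, the centreline lateral is −0.1357, and the origin sits at 0.6536 along it. For dock x=−120 the apron target is (0.5368, −0.1226).

```bash
python3 -m crank '[[[0,0,-0.2],[0.03,-0.01,0],0.5],[[0,0,0],[0.029,-0.0095,0],0.5],[[0,0,0],[0,0,0.04],0.5],[[0,0,0],[0,0,0.05],0.5],[[0,0,0],[0,0,0.03],0.5],[[0,0,0],[0,0,0.01],0.5],[[0,0,0],[0,0,0],0.5],[[0,0,0],[0,0,0],0.5]]'; python3 snap.py w5
```

```text
t: 7.6
tool_pos: [0.5386, -0.1238, 0.0423]
ee_rot: [[-0.027, 1.0, 0.003], [1.0, 0.027, -0.001], [-0.001, 0.003, -1.0]]
force: [0.3, -0.4, -2.0]
opening: 0.0601
7.6 [ 0.53856718 -0.12377275  0.04230209] [0.99962272 0.02732659 0.00276924] [-21.1  15.9 106.7   0.   57.3 -22.7] [ 0.3 -0.4 -2. ] 0.06008414121350421
```

View pics/w5.png

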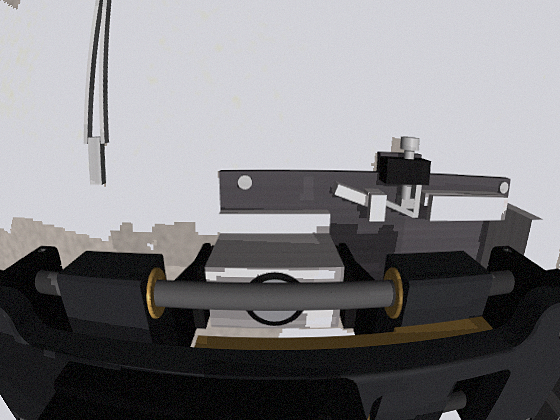

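```bash
python3 -m crank '[[[0,0,0],[0,-0.001,0.003],0.5],[[0,0,0],[0,0,0.002],0.5],[[0,0,0],[0,0,0.0015],0.5],[[0,0,0],[0,0,0],0.5]]'; python3 -m crank '[[[0,0,0],[0,0,0.001],0.5],[[0,0,0],[0,0,0],0.5]]'
```

```text
t: 8.15
tool_pos: [0.5365, -0.1234, 0.0346]
ee_rot: [[-0.028, 1.0, 0.001], [1.0, 0.028, -0.0], [-0.0, 0.001, -1.0]]
force: [-2.2, 1.0, 2.8]
opening: 0.0594
t: 8.4
tool_pos: [0.5369, -0.1236, 0.0345]
ee_rot: [[-0.028, 1.0, 0.001], [1.0, 0.028, -0.001], [-0.001, 0.001, -1.0]]
force: [-3.1, 0.9, 9.5]
opening: 0.0599
```

```bash
python3 -m crank '[[[0,0,0],[0,0,0],0.9],[[0,0,0],[0,0,0],0.9],[[0,0,0],[0,0,0],0.9],[[0,0,0],[0,0,0],0.9],[[0,0,0],[0,0,-0.03],0.9],[[0,0,0],[0,0,-0.05],1],[[0,0,0],[0,0,-0.06],1],[[0,0,0],[0,0,0],1],[[0,0,0],[0,0,0],1]]'; python3 snap.py w6
```

```text
t: 9.52
tool_pos: [0.536, -0.1232, 0.1728]
ee_rot: [[-0.028, 1.0, 0.0], [1.0, 0.028, -0.0], [-0.0, 0.0, -1.0]]
force: [-0.3, 0.5, -0.1]
opening: 0.0867
9.525 [ 0.53598285 -0.12319916  0.17282408] [9.99616133e-01 2.77053040e-02 5.57496715e-05] [-21.2   5.7 102.6  -0.   71.6 -22.7] [-0.3  0.5 -0.1] 0.08670909137181329
```

View pics/w6.png

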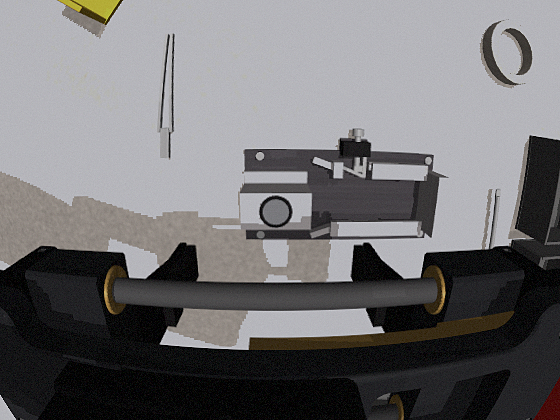

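The carrier stands upright and free on the apron, with its window at (276,211). The plate's near edge is at column 245 and the flares begin at column 312. Turning 90° for a grip on the body's flanks, then measuring again.

```bash
python3 -m crank '[[[0,0,10],[0,0,0],1],[[0,0,10],[0,0,0],1],[[0,0,10],[0,0,0],1],[[0,0,10],[0,0,0],1],[[0,0,10],[0,0,0],1],[[0,0,10],[0,0,0],1],[[0,0,10],[0,0,0],1],[[0,0,10],[0,0,0],1],[[0,0,10.2],[0,0,0],1],[[0,0,0],[0,0,0],1],[[0,0,0],[0,0,0],1]]'; python3 snap.py w7
```

```text
t: 10.95
tool_pos: [0.5355, -0.123, 0.1718]
ee_rot: [[1.0, 0.028, -0.002], [0.028, -1.0, 0.001], [-0.002, -0.001, -1.0]]
force: [-0.2, 0.2, -0.1]
opening: 0.087
10.95 [ 0.5354827  -0.12303298  0.17176706] [ 2.76143842e-02 -9.99618327e-01 -8.04085736e-04] [-21.2   5.8 102.7  -0.   71.7  67.3] [-0.2  0.2 -0.1] 0.08700554490634035
```

View pics/w7.png

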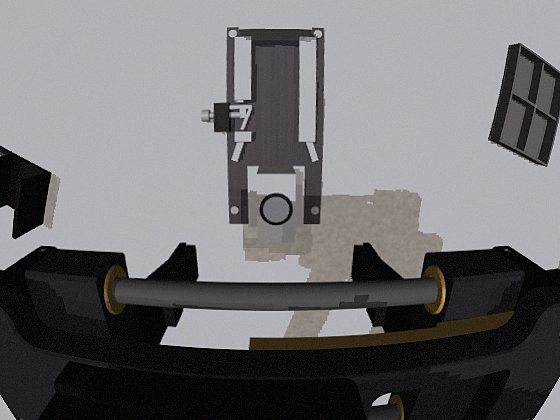

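In this view the dock points up the picture: lip edges at columns ~251 and ~299, catch at (240,115), and the carrier window at (276,209). I'll measure the carrier relative to the channel.

```bash
cat > meas.py <<'E'
from h import *
import pickle
def load(n):
    s,m,d=pickle.load(open(f'pics/{n}.pkl','rb')); p=cv2.imread(f'pics/{n}.png'); g=cv2.GaussianBlur(cv2.cvtColor(p,cv2.COLOR_BGR2GRAY).astype(np.float32),(3,3),0)
    return s,m,d,p,g
def edge(g,v,u0,u1,sgn):
    dd=np.diff(g[v,u0:u1])*sgn; i=int(np.argmax(dd)); f=i
    if 0<i<len(dd)-1:
        a,b,e=dd[i-1],dd[i],dd[i+1]; f=i+0.5*(a-e)/(a-2*b+e+1e-9)
    return u0+f+0.5
def edgev(g,u,v0,v1,sgn): return edge(g.T,u,v0,v1,sgn)
def fit(m,pts,z,name,ax=0):
    P=np.array([onplane(m,u,v,z,True)[:2] for u,v in pts])
    k=cv2.fitLine(P.astype(np.float32),cv2.DIST_HUBER,0,1e-4,1e-4).ravel()
    dv=k[:2]*np.sign(k[ax]); n=np.array([-dv[1],dv[0]])
    yaw=np.degrees(np.arctan2(dv[1],dv[0])); th=np.radians(1.4); N=np.array([-np.sin(th),np.cos(th)]);D=np.array([np.cos(th),np.sin(th)])
    print(name,'yaw %.2f'%yaw,'lat %.2f along %.2f mm'%(1e3*np.median(P@N),1e3*np.median(P@D)),'rms %.2f'%(1e3*np.median(abs((P-k[2:])@n))))
def circ(m,g,box,z,s,lo=15,hi=60,th=80):
    x0,y0,x1,y1=box; b=(g[y0:y1,x0:x1]<th).astype(np.uint8); t=np.radians(1.4)
    for k in cv2.findContours(b,cv2.RETR_CCOMP,cv2.CHAIN_APPROX_NONE)[0]:
        if len(k)<20: continue
        (x,y),(a,bb),_=cv2.fitEllipse(k)
        if a<lo or bb>hi: continue
        q=onplane(m,x+x0,y+y0,z,True); print('win px',x+x0,y+y0,a,bb,q,'tool',(s['ee_rot'].T@(q-s['tool_pos'])).round(4),'lat %.2f along %.2f'%(1e3*(-np.sin(t)*q[0]+np.cos(t)*q[1]),1e3*(np.cos(t)*q[0]+np.sin(t)*q[1])))
E
python3 - <<'E'
from meas import *
s,m,d,p,g=load('w7')
cv2.imwrite('pics/w7c.png',cv2.resize(p[20:245,200:345],None,fx=4,fy=2.6,interpolation=cv2.INTER_CUBIC))
fit(m,[(edge(g,v,292,305,1),v) for v in range(50,138,4)],.022,'right lip')
fit(m,[(edge(g,v,246,258,-1),v) for v in range(45,95,4)],.022,'left lip')
fit(m,[(edge(g,v,220,235,-1),v) for v in list(range(60,100,4))+list(range(135,200,4))],.006,'plate L')
fit(m,[(edge(g,v,316,331,1),v) for v in list(range(45,200,4))],.006,'plate R')
circ(m,g,(257,190,296,228),.056,s)
for v in (180,190,200): print(g[v,238:312].astype(int))
E
```

```text
right lip yaw 1.54 lat -157.15 along 632.29 mm rms 0.04
left lip yaw 1.47 lat -114.28 along 653.26 mm rms 0.06
plate L yaw 1.40 lat -89.85 along 580.80 mm rms 0.06
plate R yaw 1.44 lat -181.82 along 606.27 mm rms 0.12
win px 275.63304328918457 208.95526695251465 30.74297332763672 33.055118560791016 [ 0.53679218 -0.12379441  0.056     ] tool [0.0015 0.0009 0.1158] lat -136.87 along 533.61
win px 275.59718894958496 209.06172561645508 26.10961151123047 26.987762451171875 [ 0.53669872 -0.12376718  0.056     ] tool [0.0014 0.0009 0.1158] lat -136.84 along 533.51
[ 70  70  70  70  71  71  70  68  72 112 166 183 178 177 177 177 178 178
 178 178 178 178 178 178 179 179 178 178 178 178 178 178 178 178 178 178
 179 179 178 178 178 179 178 178 178 178 178 178 177 177 178 178 178 178
 179 180 178 163 140 132 134 133 133 138 144 142 108  59  51  65  68  66
  64  66]
[ 62  64  58  44  38  39  39  35  40  91 163 177 153 147 156 169 174 173
 175 179 179 178 177 178 179 178 178 178 177 178 178 179 179 179 178 179
 180 181 181 180 179 179 179 178 178 178 178 177 177 178 178 178 178 178
 178 179 176 154 126 117 117 117 117 123 146 147  96  55  58  65  64  61
  61  62]
[ 61  64  58  45  39  39  38  36  38  59  96 120 123 121 120 119 119 118
 117 118 119 120 119 101  58  19  10  26  57  91 111 118 118 119 119 119
 120 121 120 119 119 121 121 120 120 116 100  69  33  16  25  66 118 152
 170 175 167 146 122 114 115 115 117 121 120  98  58  37  37  39  38  37
  37  37]
```

View pics/w7c.png

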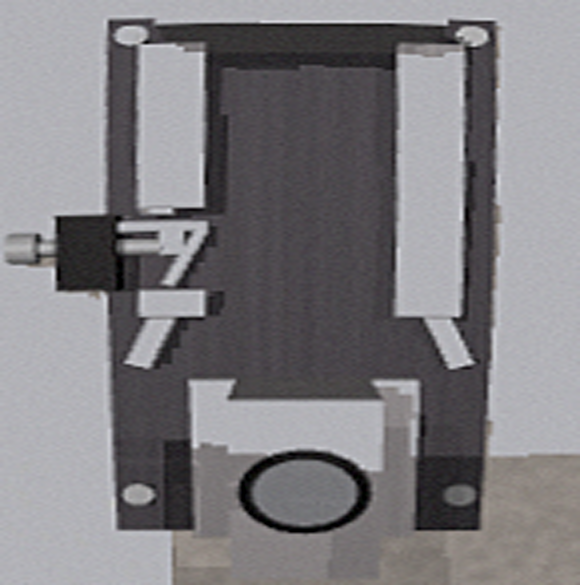

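```bash
python3 -m crank '[[[0,0,0],[0.0015,0.0008,0.04],1],[[0,0,0],[0,0,0.05],1],[[0,0,0],[0,0,0.0355],1],[[0,0,0],[0,0,0],1],[[0,0,0],[0,0,0],1]]' 40; python3 -m crank '[[[0,0,0],[0,0,0],0.2],[[0,0,0],[0,0,0],0.2],[[0,0,0],[0,0,0],0.2],[[0,0,0],[0,0,0],0.2],[[0,0,0],[0,0,0],0.2],[[0,0,0],[0,0,0],0.2]]' 40; python3 snap.py w8
```

```text
t: 11.62
tool_pos: [0.5386, -0.1244, 0.0489]
ee_rot: [[1.0, 0.025, 0.002], [0.025, -1.0, -0.001], [0.002, 0.001, -1.0]]
force: [0.3, -0.7, 0.8]
opening: 0.0872
t: 12.38
tool_pos: [0.5376, -0.124, 0.0475]
ee_rot: [[1.0, 0.024, -0.0], [0.024, -1.0, 0.0], [-0.0, -0.0, -1.0]]
force: [-0.7, 0.2, -0.4]
opening: 0.0353
12.375 [ 0.53763078 -0.12400281  0.04748465] [ 2.41564291e-02 -9.99708188e-01 -8.11767597e-05] [-21.2  15.4 106.6   0.   58.   67.4] [-0.7  0.2 -0.4] 0.0353364245626434
```

View pics/w8.png

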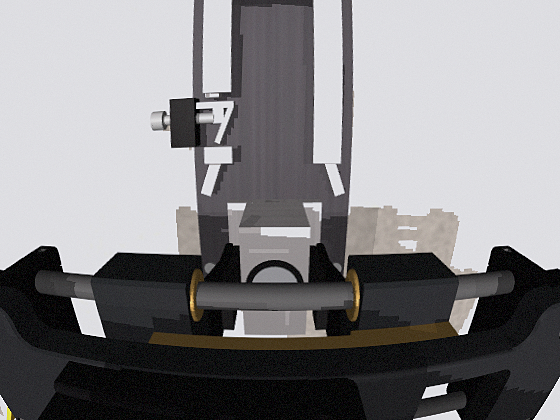

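Not fully closed yet (35 mm, body 32), so I'll let it close and measure the foot against the guides.

```bash
python3 -m crank '[[[0,0,0],[0,0,0],0.2],[[0,0,0],[0,0,0],0.2],[[0,0,0],[0,0,0],0.2]]' 40; python3 snap.py w9
python3 - <<'E'
from meas import *
s,m,d,p,g=load('w9')
cv2.imwrite('pics/w9c.png',cv2.resize(p[85:245,165:375],None,fx=3.6,fy=3.6,interpolation=cv2.INTER_CUBIC))
fit(m,[(edge(g,v,306,320,1),v) for v in range(20,158,6)],.022,'right lip')
fit(m,[(edge(g,v,225,240,-1),v) for v in list(range(20,90,5))],.022,'left lip')
fit(m,[(edge(g,v,221,236,1),v) for v in list(range(208,238,3))],.014,'foot L')
fit(m,[(edge(g,v,315,330,-1),v) for v in list(range(208,222,2))],.014,'foot R')
fit(m,[(u,edgev(g,u,195,210,1)) for u in list(range(236,318,5))],.014,'foot front',1)
E
```

```text
t: 12.8
tool_pos: [0.5376, -0.124, 0.0475]
ee_rot: [[1.0, 0.024, -0.0], [0.024, -1.0, 0.0], [-0.0, -0.0, -1.0]]
force: [0.0, -0.2, -0.5]
opening: 0.0314
12.8 [ 0.53764056 -0.12401908  0.04747775] [ 2.41643478e-02 -9.99707999e-01 -1.95088507e-05] [-21.2  15.4 106.6  -0.   58.   67.4] [ 0.  -0.2 -0.5] 0.03144575455053249
right lip yaw 1.43 lat -157.15 along 628.33 mm rms 0.03
left lip yaw 1.43 lat -114.29 along 646.47 mm rms 0.01
foot L yaw 1.83 lat -109.72 along 552.23 mm rms 0.03
foot R yaw 2.46 lat -163.97 along 556.81 mm rms 0.04
foot front yaw 90.11 lat -137.86 along 563.92 mm rms 1.25
```

View pics/w9c.png

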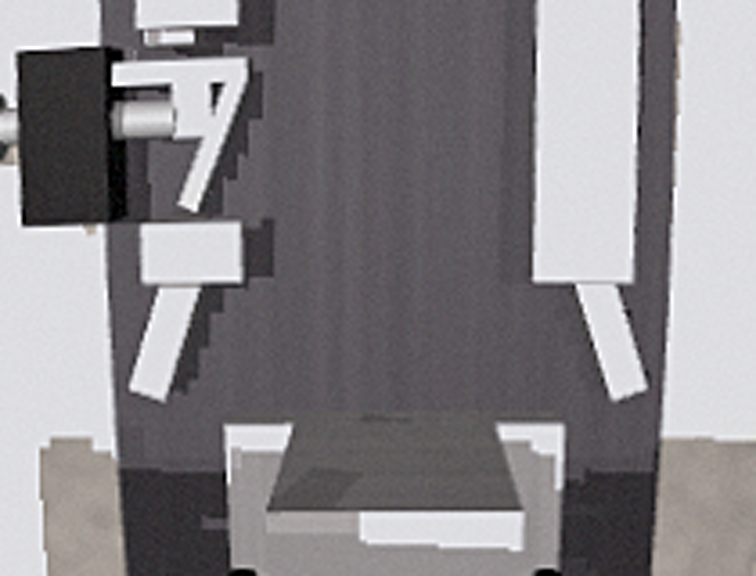

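Foot centre lateral is −136.85 and lip centre −135.72, so I'll shift 1.1 mm to the left (tool −y), raise 0.5 mm and slide into the mouth.

```bash
python3 -m crank '[[[0,0,0],[0,-0.0011,-0.0005],0.2],[[0,0,0],[0.005,0,0],0.2],[[0,0,0],[0.008,0,0],0.2],[[0,0,0],[0.008,0,0],0.2],[[0,0,0],[0.007,0,0],0.2],[[0,0,0],[0,0,0],0.2],[[0,0,0],[0,0,0],0.2]]' 40; python3 snap.py w10
python3 - <<'E'
from meas import *
s,m,d,p,g=load('w10')
cv2.imwrite('pics/w10c.png',cv2.resize(p[85:245,165:375],None,fx=3.6,fy=3.6,interpolation=cv2.INTER_CUBIC))
E
```

```text
t: 13.72
tool_pos: [0.5654, -0.1221, 0.0478]
ee_rot: [[1.0, 0.024, -0.001], [0.024, -1.0, 0.0], [-0.001, -0.0, -1.0]]
force: [-0.5, 0.2, -2.3]
opening: 0.0318
13.725 [ 0.56542955 -0.122145    0.04784555] [ 2.43319894e-02 -9.99703923e-01 -1.45051034e-04] [-20.   18.6 102.5  -0.   58.9  68.6] [-0.5  0.2 -2.3] 0.03177019414634987
```

View pics/w10c.png

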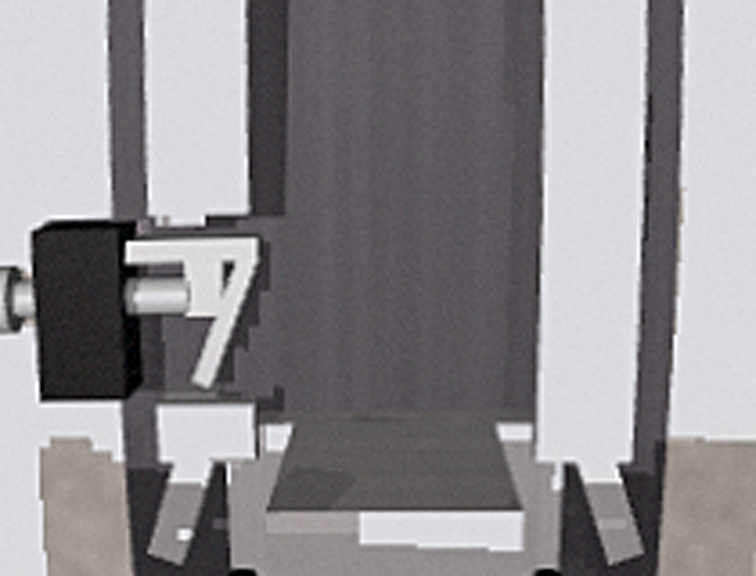

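The foot has entered under both lips at the mouth with force near zero. Continuing past the catch.

```bash
python3 -m crank '[[[0,0,0],[0.008,0,0],0.2],[[0,0,0],[0.008,0,0],0.2],[[0,0,0],[0.008,0,0],0.2],[[0,0,0],[0.006,0,0],0.2],[[0,0,0],[0,0,0],0.2]]' 45; python3 -m crank '[[[0,0,0],[0.007,0,0],0.2],[[0,0,0],[0.008,0,0],0.2],[[0,0,0],[0.008,0,0],0.2],[[0,0,0],[0.007,0,0],0.2],[[0,0,0],[0,0,0],0.2]]' 45;  python3 snap.py w11
python3 - <<'E'
from meas import *
s,m,d,p,g=load('w11')
cv2.imwrite('pics/w11c.png',cv2.resize(p[85:245,165:375],None,fx=3.6,fy=3.6,interpolation=cv2.INTER_CUBIC))
E
```

```text
t: 14.4
tool_pos: [0.5968, -0.1226, 0.0483]
ee_rot: [[1.0, 0.024, 0.002], [0.024, -1.0, -0.002], [0.002, 0.002, -1.0]]
force: [1.0, -5.5, -4.0]
opening: 0.0313
t: 15.02
tool_pos: [0.6265, -0.1216, 0.0482]
ee_rot: [[1.0, 0.024, 0.001], [0.024, -1.0, -0.001], [0.001, 0.001, -1.0]]
force: [1.6, -5.0, -3.1]
opening: 0.0316
15.025 [ 0.62654395 -0.12164656  0.0482318 ] [ 0.02432999 -0.99970295  0.00143454] [-18.   25.5  93.1  -0.1  61.2  70.6] [ 1.6 -5.  -3.1] 0.0316226468066826
```

View pics/w11c.png

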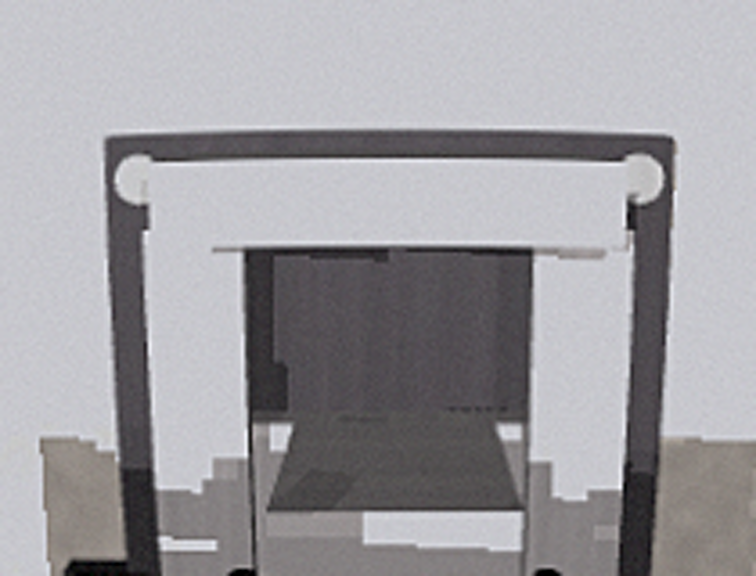

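The catch is pressing (−5 N sideways), as expected. The stop face is at crop row 250 and the carrier's leading foot edge at row 420. Closing the remaining ~31 mm.

```bash
python3 -m crank '[[[0,0,0],[0.007,0,0],0.2],[[0,0,0],[0.007,0,0],0.2],[[0,0,0],[0.007,0,0],0.2],[[0,0,0],[0.003,0,0],0.2],[[0,0,0],[0,0,0],0.2]]' 45; python3 -m crank '[[[0,0,0],[0.002,0,0],0.2],[[0,0,0],[0.002,0,0],0.2],[[0,0,0],[0,0,0],0.2]]' 45;python3 -m crank '[[[0,0,0],[0.0015,0,0],0.2],[[0,0,0],[0.0015,0,0],0.2],[[0,0,0],[0,0,0],0.2]]' 45
```

```text
t: 15.7
tool_pos: [0.65, -0.1211, 0.0481]
ee_rot: [[1.0, 0.025, 0.0], [0.025, -1.0, -0.001], [0.0, 0.001, -1.0]]
force: [0.4, -4.6, -2.7]
opening: 0.0317
t: 16.08
tool_pos: [0.6536, -0.1209, 0.048]
ee_rot: [[1.0, 0.025, -0.0], [0.025, -1.0, -0.001], [-0.0, 0.001, -1.0]]
force: [-0.2, -4.9, -3.9]
opening: 0.0316
t: 16.45
tool_pos: [0.6568, -0.1194, 0.048]
ee_rot: [[1.0, 0.024, 0.0], [0.024, -1.0, 0.001], [0.0, -0.001, -1.0]]
force: [0.3, 0.4, -2.2]
opening: 0.0316
```

The sideways force dropped from −4.9 N to +0.4 N, so the catch seems to have sprung out. A gentle nudge will seat it on the stop.

```bash
python3 -m crank '[[[0,0,0],[0.001,0,0],0.2],[[0,0,0],[0,0,0],0.2]]' 45; python3 -m crank '[[[0,0,0],[0.001,0,0],0.2],[[0,0,0],[0,0,0],0.2]]' 45; python3 snap.py w12
python3 - <<'E'
from meas import *
s,m,d,p,g=load('w12')
cv2.imwrite('pics/w12c.png',cv2.resize(p[85:245,165:375],None,fx=3.6,fy=3.6,interpolation=cv2.INTER_CUBIC))
E
```

```text
t: 16.7
tool_pos: [0.6577, -0.1198, 0.048]
ee_rot: [[1.0, 0.024, 0.0], [0.024, -1.0, 0.0], [0.0, -0.0, -1.0]]
force: [-0.2, 0.0, -2.3]
opening: 0.0314
t: 16.95
tool_pos: [0.6584, -0.1199, 0.0479]
ee_rot: [[1.0, 0.024, -0.001], [0.024, -1.0, 0.0], [-0.001, -0.0, -1.0]]
force: [-0.4, 0.9, -1.5]
opening: 0.0317
16.95 [ 0.65836568 -0.1199077   0.04790427] [ 2.41542864e-02 -9.99708213e-01 -2.43504972e-04] [-17.1  29.3  87.9   0.   62.9  71.5] [-0.4  0.9 -1.5] 0.03166646445939671
```

View pics/w12c.png

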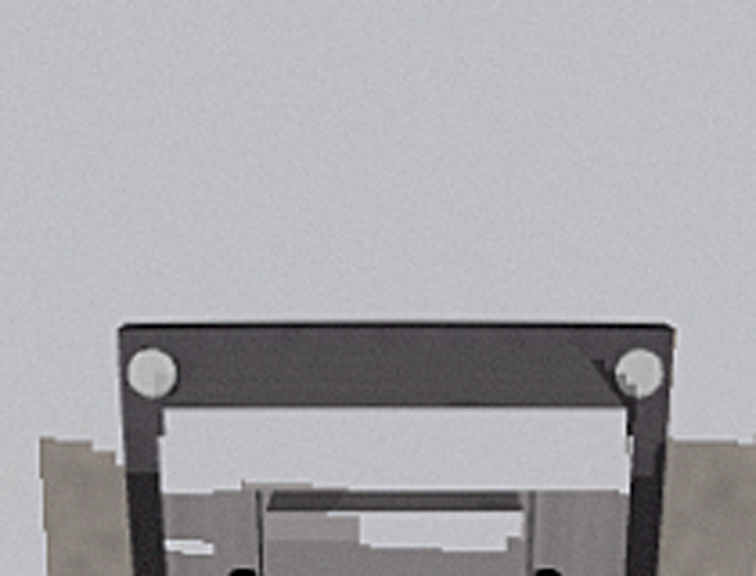

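A small gap is still visible, so I'll push until I feel the stop.

```bash
python3 -m crank '[[[0,0,0],[0.0007,0,0],0.2],[[0,0,0],[0,0,0],0.2]]' 45; python3 -m crank '[[[0,0,0],[0.0007,0,0],0.2],[[0,0,0],[0,0,0],0.2]]' 45
```

```text
t: 17.25
tool_pos: [0.6584, -0.1199, 0.0477]
ee_rot: [[1.0, 0.024, -0.002], [0.024, -1.0, 0.0], [-0.002, -0.0, -1.0]]
force: [-6.0, 0.3, -0.3]
opening: 0.0314
t: 17.5
tool_pos: [0.6585, -0.1199, 0.0476]
ee_rot: [[1.0, 0.024, -0.004], [0.024, -1.0, 0.0], [-0.004, -0.0, -1.0]]
force: [-7.6, -0.5, 1.8]
opening: 0.0315
```

It is firm on the stop at −7.6 N. I'll ease off, let go, rise straight up and look.

```bash
python3 -m crank '[[[0,0,0],[-0.001,0,0],0.2],[[0,0,0],[0,0,0.0003],0.2],[[0,0,0],[0,0,0],0.9],[[0,0,0],[0,0,0],0.9],[[0,0,0],[0,0,0],0.9],[[0,0,0],[0,0,0],0.9],[[0,0,0],[0,0,-0.03],0.9],[[0,0,0],[0,0,-0.05],0.9],[[0,0,0],[-0.03,0,-0.05],0.9],[[0,0,0],[-0.04,0,0],0.9],[[0,0,0],[0,0,0],0.9],[[0,0,0],[0,0,0],0.9]]'; python3 snap.py w13
python3 - <<'E'
from meas import *
s,m,d,p,g=load('w13')
cv2.imwrite('pics/w13c.png',cv2.resize(p[60:250,180:370],None,fx=3.1,fy=3.1,interpolation=cv2.INTER_CUBIC))
E
```

```text
t: 19.0
tool_pos: [0.5896, -0.1218, 0.1779]
ee_rot: [[1.0, 0.024, 0.001], [0.024, -1.0, -0.0], [0.001, 0.0, -1.0]]
force: [-0.0, -0.3, 0.4]
opening: 0.0787
19.0 [ 0.58957716 -0.12179314  0.17791471] [ 2.39383443e-02 -9.99713416e-01  2.04590794e-04] [-19.2  12.3  94.6   0.   73.   69.4] [-0.  -0.3  0.4] 0.07867129154062595
```

View pics/w13.png

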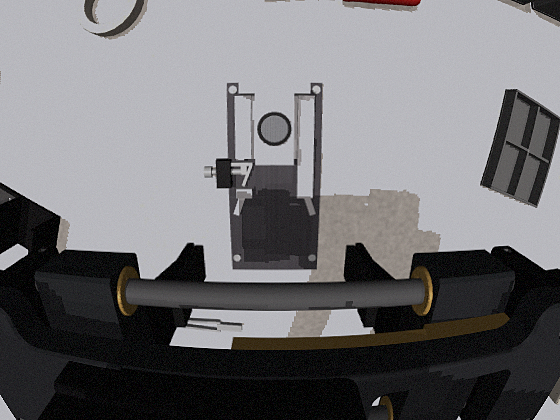

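View pics/w13c.png

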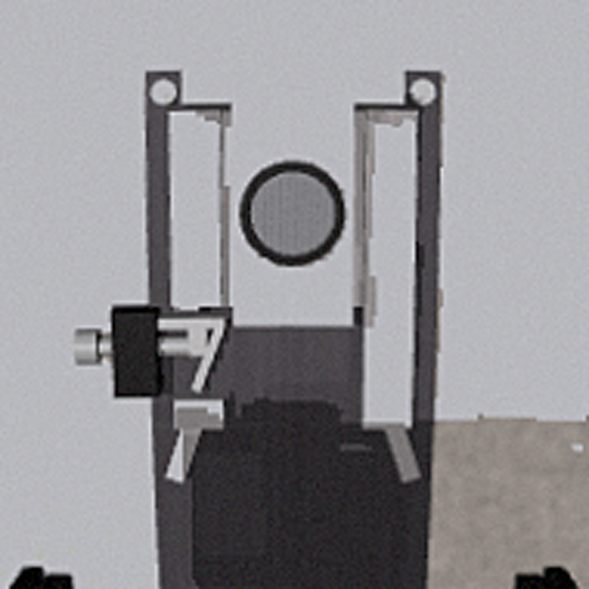

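The carrier is seated and released, with its window at (274,129). The catch nose at (254,163) stands behind its rear end. A final numeric check of the catch tip and carrier, plus the other carrier in the top view.

Run:
```python
from meas import *
s,m,d,p,g=load('w13')
circ(m,g,(254,108,296,147),.056,s)
t=np.radians(1.43)
def dock(u,v,z):
    q=onplane(m,u,v,z,True); return 1e3*(np.cos(t)*q[0]+np.sin(t)*q[1])-653.6,1e3*(-np.sin(t)*q[0]+np.cos(t)*q[1])+135.72
print('catch tip dock', dock(180+228/3.1,60+318/3.1,.0145), 'body rear top edge',dock(274,60+325/3.1,.056))
p,d=manip.grab_frame('top'); cv2.imwrite('pics/top1.png',p)
a=cv2.imread('pics/top0.png')
cv2.imwrite('pics/top1c.png',np.hstack([cv2.resize(x[120:320,80:400],None,fx=1.2,fy=2,interpolation=cv2.INTER_CUBIC) for x in (a,p)]))
```

```text
win px 273.98894119262695 128.45502471923828 31.987146377563477 32.42011260986328 [ 0.65755591 -0.11969157  0.056     ] tool [ 0.0679 -0.0005  0.122 ] lat -135.72 along 654.44
win px 273.96734046936035 128.30999374389648 27.866451263427734 28.269874572753906 [ 0.65767468 -0.11967111  0.056     ] tool [ 0.068  -0.0005  0.122 ] lat -135.70 along 654.55
catch tip dock (np.float64(-33.2269442383066), np.float64(19.24206219281318)) body rear top edge (np.float64(-29.387982656913096), np.float64(-0.3315843573213897))
```

View pics/top1.png

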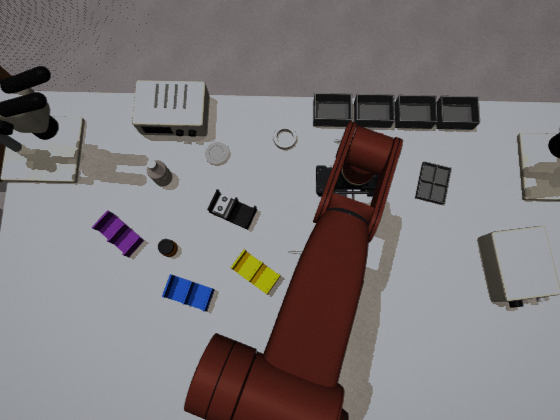

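```bash
python3 -c "
from bench import manip
print(manip.finish_job())"
```

```text
the job is handed in; nothing more can be done
None
```

The single-window carrier is seated in the dock against the stop, with the spring catch out behind it. I handed the job in just after 19 s.

**What I did:** I gripped it by its two ends and lifted it out of the rack. I set it upright on the entry apron at dock x ≈ −120 mm and let go. Then I turned the gripper 90°, took it by the flanks of its body, and slid it past the catch until it met the stop. There I released it and backed off.

**Last checks:**
- **Carrier position:** its window measures dock x ≈ +0.9 mm, y ≈ 0. That is inside the seated range of −2.5 to +1 mm, but near its upper end.
- **Stop contact:** the push met −7.6 N at the stop.
- **Catch:** the sideways spring force dropped from −4.9 N to about 0 when it sprang back. In the last wrist picture the nose stands behind the rear end at x ≈ −33 mm, y ≈ +19 mm. That is about 2 mm off the given +21.2 mm, which I put down to reading the pixel and assumed height by eye.
- **Other carrier and bystanders:** the final top view shows the other carrier still in its lane and nothing visibly moved. The arm hid the dock and part of the screwdriver there, and part of the tweezers was covered too. The final wrist view shows part of each, but I didn't measure their positions again.

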